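Swing the guide bar into line on a tile-setting board

TASK

Set the aluminium guide bar for the next row of tiles: while it still lies askew, press its V notch lightly onto the steel post, then, keeping the notch on the post, pivot the bar about it until the bar's front face meets the square stop. Press it snug against post and stop together for a good second with a level push of about 20 N at the bar's middle, never loading either one beyond 15 N on the way, then let go and leave the bar in line, the loose tiles and the scraper where they are.

Things in the scene. Friction and masses are not known exactly. Their poses are not given: they have to be found in the camera images.
- jig: Setting board fixed to the bench: white slab 340 (x) x 400 (y) x 12 mm, top at z = 12 mm. Origin on the bench; slab spans x -190 to +150, y -200 to +200 mm. Its y axis is the direction the bar must take, its x axis points away from the robot. The line is at x = +30 mm; from x = +93 mm on a finished row of black hexagon tiles, 6 mm high, is glued down.
- bar: Loose solid aluminium bar lying on the board: 260 (y) x 24 (x) x 24 mm high, 0.3 to 0.55 kg. Origin at centre of underside. +x face = front. A 90 degree V notch, 20 wide, 10 mm deep, full height, is cut in the front face 105 mm from the origin towards +y. Starts nearer the robot than the line, turned clockwise (from above) by 0.3 to 0.55 rad, notch 35 to 97 mm from the post.
- bar_notch (a point): Point of the bar in the plane of its front face, in the middle of the notch's mouth, at mid height. With the bar fully seated the post's axis passes through this point (within 1 mm), at any swing angle.
- bar_tip (a point): Point on the bar's front face at mid height, 210 mm from bar_notch towards the plain (-y) end; it meets the stop.
- post: Fixed upright round steel post on the board, 14 mm diameter, rising 34 mm above the board's top, rigid. Origin on its axis at the board's top (z = 12 mm); at x = +30, y = +105 mm of the board.
- stop: Fixed rigid square steel stop, 26 deep (beyond the line) x 16 wide x 26 mm high. Origin at the lower edge of its near (-x) face, at x = +30, y = -105 mm of the board: post axis and this face lie on the line. Pushing nearer the post than the bar's middle keeps the notch loaded in the swing; at the end a push at the middle loads both equally; dragging down on the bar loses push to friction.
- tile_a: Loose black hexagon tile, 50 mm across flats, 8 mm thick, lying on the board; a bystander. Origin at the centre of its underside.
- tile_b: Like tile_a, lying on the bench past the stop's end of the board; a bystander.
- scraper: Loose scraper, 250 mm long, lying on the bench past the post's end of the board; a bystander. Origin near its middle, underside.

How it is judged (in metres and radians):
On the way, in this order (a step that is already met when the one before it is completed fails the run):
1. the notch bears on the post (at least 2 N) while the bar is still askew (horizontal distance between bar_notch and post below 0.005 m and contact force between bar and post above 2 N and angle between the y axis of bar and the y axis of jig, either way round above 0.12 rad), for 0.2 s.
2. the bar, in line, is pressed snug against post and stop together (at least 4 N on each) (horizontal distance between bar_notch and post below 0.003 m and angle between the y axis of bar and the y axis of jig, either way round below 0.015 rad and contact force between bar and post above 4 N and contact force between bar and stop above 4 N), for 0.8 s.
At the end, for the whole second after the job is handed in: The bar lies flat and at rest on the board, released, its notch on the post (within 3 mm), its front face on the stop (within 3 mm) and in line with the board's line (within 0.015 rad) (horizontal distance between bar_notch and post below 0.003 m and angle between the y axis of bar and the y axis of jig, either way round below 0.015 rad and x of bar_tip in the frame of stop above -0.003 m and angle between bar's own z axis and vertical below 0.03 rad and height (world z) of bar below 0.015 m and linear speed of bar below 0.01 m/s); the robot touches nothing.
It fails at once if the bar is pressed on the post with more than 15 N (contact force between bar and post above 15 N).
It fails at once if the bar is pressed on the stop with more than 15 N (contact force between bar and stop above 15 N).
It fails at once if the bar comes into line with its notch off the post (more than 8 mm away) (angle between the y axis of bar and the y axis of jig, either way round below 0.1 rad and horizontal distance between bar_notch and post above 0.008 m).
It fails at once if a loose tile or the scraper is moved (more than 10 mm) (distance of any of tile_a, tile_b, scraper from where it was at the start of the episode above 0.01 m).
It also fails if it takes over 72 s, if anything falls off the work surface, if the arm or the gripper's body presses on something with over 40 N, if the wrist force passes 120 N, or if a joint passes its speed limit or range.

ROBOT

A 6-joint arm with a two-finger parallel gripper is mounted at the origin on the work surface. World frame = base frame: x ahead of the robot, y to its left, z up, the work surface at z = 0. Lengths are in mm, angles in rad, forces in N, time in s.
With the tool pointing down it reaches from about 400 to 925 mm from the base axis. Payload 12.5 kg.
Tool frame: the origin (TCP) lies at the very end of the fingers, on their centre line; the grasp point (between the pads) lies 19 mm behind it; z points along the fingers, y is the direction in which the jaws open and shut (so a half turn about z gives the same grasp; the last joint's range is limited). The gripper opens to 95 mm and grips with 3 to 60 N. Pads are 20 mm wide; open, the fingers measure 119 mm over their backs; the gripper's body (75 mm by 180 mm) begins 59 mm behind the grasp point.
Start: joints at [-0.106, 0.491, 1.559, -0, 1.092, -0.106], TCP at [625.017, 0.021, 214.661] pointing down, gripper open.
Joint ranges: [-3.1, 3.1], [-0.84, 2.19], [0.05, 2.79], [-1.13, 4.28], [0.06, 2.93], [-2.69, 2.69]. Speed limits (rad/s): [2.22, 2.22, 2.79, 3.14, 3.14, 3.14].

INTERFACE

Orientations are given as [roll, pitch, yaw] about the fixed x, y, z axes, in that order (R = Rz(yaw) Ry(pitch) Rx(roll)).
In Python, from cell import env gives the robot as it stands.
- The arm moves only by the shell command python3 -m pendant 'ROWS'. ROWS is JSON, a list that holds one entry, the list of rows, each a list of 5 numbers: the opening, from 0 (shut) to 1 (fully open), then the shift along the tool's x, y, z in m, then the turn about the tool's z in rad. A call has exactly 8 rows; each row is the pose to reach, as a shift and turn from the pose commanded when the call began, along the tool's axes at that moment; what a row does not reach only later rows make up. A row lasts 1/10 s, in which the tool goes at most 50 mm and 8.59 degrees, less where a joint would pass 70% of its speed; a pose out of reach is approached as far as the arm can. A call with a gripper value outside its range is refused whole. The fingers move at their own pace and stop on an object; the grip force is fixed at half the most. Time passes only in rows, so rows that repeat a pose let the fingers close, or fill a call up. It gives the time, the measured TCP pose, the force and the opening at its end, in the units of the state.
- env.state(): the state, without advancing time (a new reading comes with each control period).
- env.read_camera(name): name is "scene" or "side" or "wrist"; returns a dict with "image" (480x640x3 uint8, blue, green, red), "range_z" (480x640 float32, mm along the optical axis (not along the pixel's ray), 0 where there is no reading), "fx", "fy", "cx", "cy" (pixels), "rvec" (rotation vector, rad) and "tvec" (3), from world to camera coordinates, as OpenCV has them; the wrist camera has in their place "tool_from_camera" (4x4, takes a point from camera to tool coordinates, whose origin is the TCP and whose axes are the flange's). Camera axes: x right, y down, z forward; pixel columns grow to the right and rows downward; lengths in mm; the calibration is good to about 2 mm. A picture is of the moment at which its call begins: read the wrist's pose just before it.
- env.job_done(): hands the job in, once; it reports no verdict.
The state is a dict: "t": time; "joints": joint angles; "qvel": joint speeds; "tau": joint torques, N m; "eef_pos": TCP position; "tcp_rot": TCP orientation; "ft_force": force on the tool from outside, world axes, zero at the start; "moment": the same for the moment, N m; "opening": opening from 0.0 (shut) to 1.0 (fully open).
Only numpy, scipy, OpenCV 4.12 (cv2) and the standard library are available. Lean on these libraries where they do the work, as an engineer would, in place of code of your own. Each camera call takes 0.05 s, during which the arm holds its last target. There are 200 camera calls.

## Working session

There is one attempt and no reset: what is moved stays moved. The work goes in short steps, Python scripts to look and compute and a shell command to move; the robot and the scene stay as the last step left them, time stands still between calls to the robot, and variables do not carry over. Pictures are saved under pics/ and viewed, about 8 in all and at most 12, crops included, and the job is handed in when it is done.

```bash
ls; mkdir -p pics
python3 - <<'E'
from cell import env
import cv2,numpy as np,pickle
s=env.state();print(s)
d={}
for n in("scene","side","wrist"):
    c=env.read_camera(n);d[n]=c;cv2.imwrite(f"pics/{n}0.png",c["image"])
d["s"]=s
pickle.dump(d,open("d0.pkl","wb"))
print(d["wrist"]["tool_from_camera"])
E
```

```text
pics
{'t': 0.0, 'joints': array([-1.05604823e-01,  4.91546341e-01,  1.55944330e+00, -1.15407241e-05,
        1.09171339e+00, -1.05627394e-01]), 'qvel': array([-0.00049146,  0.00078071, -0.00145144, -0.00074883,  0.00126469,
       -0.00136507]), 'tau': array([-9.52334158e-04, -6.12640929e+01, -2.58175153e+01,  6.92750537e-02,
        4.83079045e-02, -1.38641695e-05]), 'eef_pos': array([6.24754870e+02, 4.28923473e-02, 2.14072084e+02]), 'tcp_rot': array([-3.14048738e+00, -1.06890148e-04,  1.57082416e+00]), 'ft_force': array([0.20876574, 0.7088774 , 0.59543761]), 'moment': array([0.02865559, 0.01932732, 0.0027469 ]), 'opening': 1.0018001887223225}
[[-7.44202319e-05 -9.56491841e-01 -2.91759066e-01  8.28936604e+01]
 [ 9.99999997e-01 -8.19410082e-05  1.35580162e-05 -1.75355878e-01]
 [-3.68751639e-05 -2.91759064e-01  9.56491844e-01 -1.70801580e+02]
 [ 0.00000000e+00  0.00000000e+00  0.00000000e+00  1.00000000e+00]]
```

View pics/scene0.png

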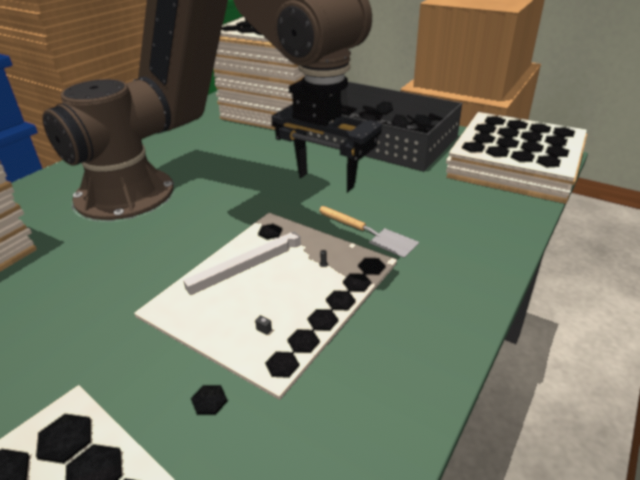

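View pics/wrist0.png

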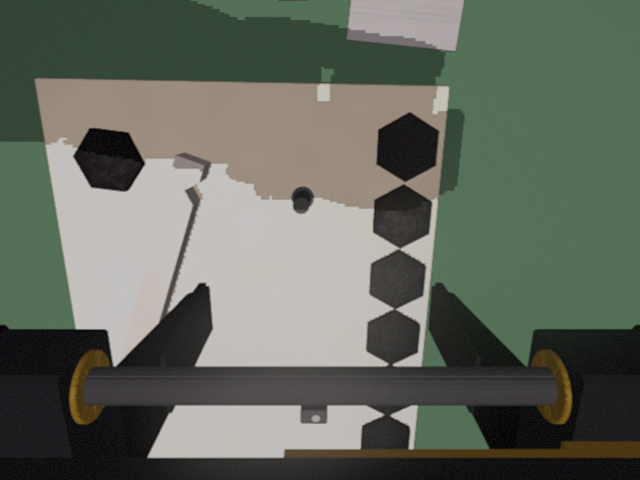

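The scene picture shows the bar from about (188,287) to (297,238), the post at (323,257) and the stop at (263,325). In the wrist view the notch is near (190,190) and the post at (302,195). Image up is world +y and image right is world +x.

```bash
cat > h.py <<'E'
import numpy as np,cv2
from scipy.spatial.transform import Rotation as R
def cloud(c,s=None):
    z=c["range_z"];v,u=np.mgrid[:480,:640]
    p=np.stack([(u-c["cx"])/c["fx"]*z,(v-c["cy"])/c["fy"]*z,z],-1)
    if "rvec" in c:
        M=cv2.Rodrigues(np.array(c["rvec"],float))[0];w=(p-np.ravel(c["tvec"]))@M
    else:
        T=c["tool_from_camera"];p=p@T[:3,:3].T+T[:3,3]
        w=p@R.from_euler("xyz",s["tcp_rot"]).as_matrix().T+s["eef_pos"]
    w[z<=0]=np.nan
    return w
E
python3 - <<'E'
import pickle;from h import *
d=pickle.load(open("d0.pkl","rb"))
for n in("scene","side","wrist"):
    c=d[n];w=cloud(c,d["s"]);g=c["image"].astype(int)
    roi=(w[...,0]>400)&(w[...,0]<850)&(w[...,1]>-260)&(w[...,1]<260)
    h=w[...,2]
    print(n,"bench z",np.nanmedian(h[roi&(h<6)]),"board z",np.nanmedian(h[roi&(h>7)&(h<16)]), "hist",np.histogram(h[roi],bins=range(0,60,4))[0])
    m=(roi&(h>24)&(h<60)).astype(np.uint8)
    k,lab,st,ce=cv2.connectedComponentsWithStats(m)
    for i in range(1,k):
        if st[i,4]<15: continue
        q=w[lab==i]
        top=q[q[:,2]>np.percentile(q[:,2],50)-3]
        r=cv2.minAreaRect(top[:,:2].astype(np.float32))
        print(st[i],np.median(q,0).round(1),"zmax",np.percentile(q[:,2],95).round(1),"rect",np.round(r[0],1),np.round(r[1],1),round(r[2],1))
    b=(roi&(g.min(-1)>150)&(h>7)&(h<17)).astype(np.uint8)
    q=w[b>0][:,:2].astype(np.float32)
    if len(q): print("board rect",cv2.minAreaRect(q))
E
```

```text
scene bench z -1.6352696781388518 board z 10.192216992367094 hist [ 2042   892 13787  2400  2158   248   199   287  1001   105    18    13
     0     0]
[ 183  232  117   58 1373] [474.8 -94.4  33.3] zmax 35.5 rect [477.1 -79.2] [260.8  30.3] 69.4
[320 250   7  12  75] [613.6   3.6  37.3] zmax 44.9 rect [611.7   5.5] [12.3 12.5] 0.2
[254 315  18  16 175] [ 623.5 -205.9   35.1] zmax 38.2 rect [ 619.9 -203.2] [17.8 28. ] 87.5
board rect ((566.8064575195312, -44.05018615722656), (431.94354248046875, 333.5183410644531), 89.97705841064453)
side bench z 1.9821761917574232 board z 13.844525251792195 hist [17397  1744   862 10262  1674  1432   119   121   139   746    63    19
    12     0]
[302 193  12  10 108] [ 618.9 -195.6   35.3] zmax 42.2 rect [ 619.4 -199.4] [20.5 25.8] 87.7
[ 344  198   53   64 1011] [482.3 -52.1  37.4] zmax 39.6 rect [475. -78.] [265.9  25.7] 69.7
[300 237   8  15  94] [608.4  13.   39.6] zmax 48.7 rect [609.7  10.7] [12.5 14.8] 58.0
board rect ((569.412841796875, -30.537322998046875), (459.2816467285156, 338.6781005859375), 89.92807006835938)
wrist bench z 0.7696758266715307 board z 12.700901244283642 hist [62946  1877 15319 71286 12409  3217   197   207  1215  4766    57   224
     3     0]
[ 120  154   89  208 5881] [493.  -30.9  36.6] zmax 37.9 rect [484.3 -51.1] [202.4  25. ] 69.6
[293 192  18  22 306] [609.1  10.2  46.2] zmax 47.7 rect [609.    8.6] [13.  13.4] 1.1
[301 406  27  18 482] [ 618.5 -198.7   38.4] zmax 40.3 rect [ 618.5 -201.7] [18.3 25.3] 89.6
board rect ((564.8771362304688, -78.90435791015625), (362.1896057128906, 329.7471618652344), 89.99759674072266)
```

View pics/side0.png

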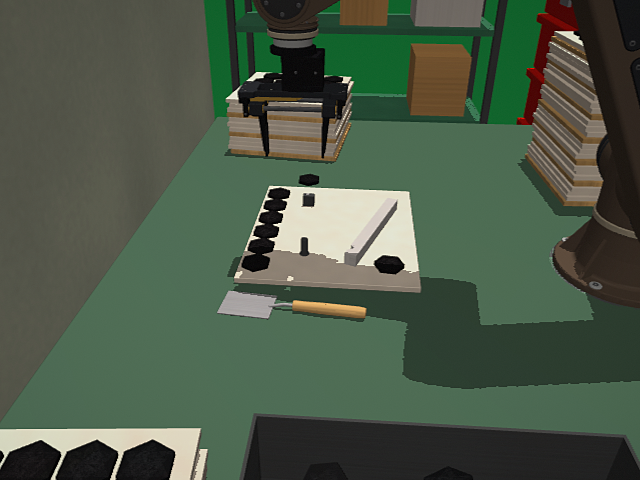

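The side view confirms the layout: bar from about (350,255) to (390,205), post at (304,245), stop at (308,200), tile_a at (389,264) beside the bar's post end. Measured: bar centre about (475,-78), axis turned 0.356 rad clockwise, post about (609,9). The grip point will be 35 mm from the centre towards the notch.

```bash
python3 -m pendant '[[[0.6,-0.015,-0.046,0.04,0.12],[0.6,-0.03,-0.092,0.08,0.24],[0.6,-0.046,-0.138,0.1,0.356],[0.6,-0.046,-0.138,0.12,0.356],[0.6,-0.046,-0.138,0.13,0.356],[0.6,-0.046,-0.138,0.13,0.356],[0.6,-0.046,-0.138,0.13,0.356],[0.6,-0.046,-0.138,0.13,0.356]]]'
cat > look.py <<'E'
from cell import env
from h import *
import sys
s=env.state();c=env.read_camera("wrist");cv2.imwrite("pics/%s.png"%sys.argv[1],c["image"])
w=cloud(c,s);h=w[...,2]
print(s["t"],s["eef_pos"].round(2),s["tcp_rot"].round(4),s["ft_force"].round(2),round(s["opening"],3))
roi=(w[...,0]>400)&(w[...,0]<700)&(w[...,1]>-260)&(w[...,1]<120)
m=(roi&(h>28)&(h<56)).astype(np.uint8)
k,lab,st,ce=cv2.connectedComponentsWithStats(m)
for i in range(1,k):
    if st[i,4]<60: continue
    q=w[lab==i];zt=np.percentile(q[:,2],70);top=q[abs(q[:,2]-zt)<2.5]
    r=cv2.minAreaRect(top[:,:2].astype(np.float32))
    print(st[i],"ztop",zt.round(1),"med",np.median(top,0).round(1),"rect",np.round(cv2.boxPoints(r),1).tolist(),np.round(r[1],1),round(r[2],2))
E
python3 look.py w1
```

```text
t: 0.95
eef_pos: [488.3, -45.9, 85.4]
tcp_rot: [3.14, -0.0, 1.215]
ft_force: [-0.0, 0.3, -0.7]
opening: 0.604
0.95 [488.32 -45.87  85.45] [ 3.1396e+00 -3.0000e-04  1.2155e+00] [-0.05  0.33 -0.74] 0.604
[ 494   71   46   32 1161] ztop 46.8 med [608.1   8.3  46.7] rect [[599.2000122070312, 10.0], [607.0, -1.399999976158142], [618.2000122070312, 6.300000190734863], [610.2999877929688, 17.600000381469727]] [13.5 13.8] 34.64
[  292    84    50   283 12387] ztop 37.1 med [495.2 -21.5  36.7] rect [[453.5, -99.9000015258789], [476.1000061035156, -108.30000305175781], [530.7000122070312, 38.900001525878906], [508.0, 47.29999923706055]] [157.   24.1] 69.68
[ 298  406   40   43 1661] ztop 37.0 med [ 450.  -143.6   36.7] rect [[433.1000061035156, -155.5], [455.70001220703125, -163.6999969482422], [466.8999938964844, -132.8000030517578], [444.20001220703125, -124.5999984741211]] [32.9 24.1] 70.14
[590 406  23  32 477] ztop 38.8 med [ 613.8 -200.2   38.6] rect [[604.7000122070312, -208.5], [614.7000122070312, -212.60000610351562], [622.5999755859375, -193.5], [612.5999755859375, -189.3000030517578]] [20.7 10.8] 67.65
```

View pics/w1.png

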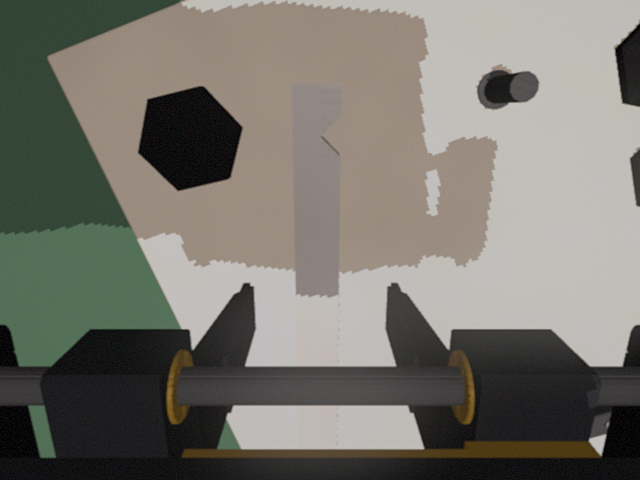

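The notch mouth is near (335,138), the post top at (522,87), and the bar lies vertical in the image between the fingers, clear of the tile. The tool is aligned with the bar. I'll descend and grip.

```bash
python3 -m pendant '[[[0.6,0,0,0.035,0],[0.6,0,0,0.06,0],[0.6,0,0,0.069,0],[0.6,0,0,0.069,0],[0.2,0,0,0.069,0],[0.2,0,0,0.069,0],[0.2,0,0,0.069,0],[0.2,0,0,0.069,0]]]'
```

```text
t: 1.8
eef_pos: [487.3, -46.0, 16.3]
tcp_rot: [3.14, -0.0, 1.215]
ft_force: [0.3, -0.1, -0.6]
opening: 0.321
```

```bash
python3 -m pendant '[[[0.2,0,0,0,0],[0.2,0,0,0,0],[0.2,0,0,0,0],[0.2,0.005,0.015,0,0],[0.2,0.011,0.033,0,0],[0.2,0.017,0.052,0,0],[0.2,0.023,0.068,0,0],[0.2,0.023,0.07,0,0]]]'; python3 look.py w2
```

```text
t: 2.6
eef_pos: [561.4, -48.6, 16.0]
tcp_rot: [-3.141, -0.0, 1.215]
ft_force: [-3.7, 6.1, 9.5]
opening: 0.251
2.6 [561.45 -48.62  16.  ] [-3.1415e+00 -3.0000e-04  1.2145e+00] [-3.69  6.14  9.47] 0.251
[  258    70   126   297 20787] ztop 37.2 med [577.1  -6.6  36.8] rect [[536.7999877929688, -57.5], [574.0999755859375, -71.4000015258789], [613.2999877929688, 33.400001525878906], [576.0999755859375, 47.29999923706055]] [111.9  39.7] 69.48
[ 370  127   48   46 1691] ztop 46.9 med [608.7   8.5  46.7] rect [[600.2000122070312, 3.700000047683716], [613.0999755859375, -0.20000000298023224], [617.0999755859375, 12.800000190734863], [604.2000122070312, 16.700000762939453]] [13.6 13.5] 73.29
[ 291  406   58   43 2429] ztop 37.0 med [545.1 -91.2  36.8] rect [[529.7999877929688, -97.80000305175781], [552.2000122070312, -106.4000015258789], [560.5, -84.69999694824219], [538.0, -76.0999984741211]] [23.2 24.1] 69.16
```

View pics/w2.png

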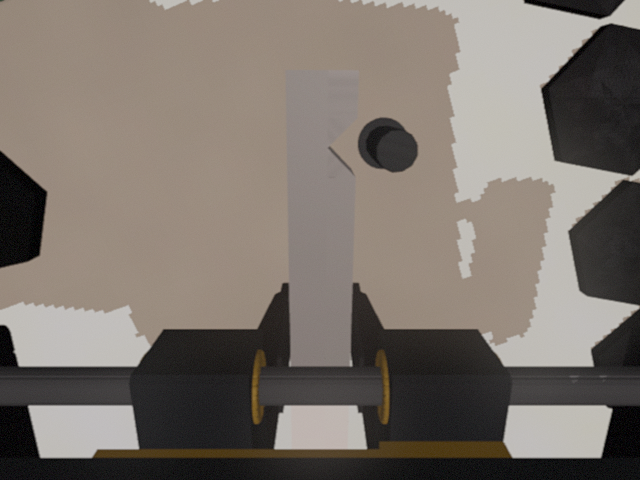

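The notch is directly opposite the post now: mouth between about (359,112) and (353,176), post top at (390,150).

```bash
cat > rel.py <<'E'
from cell import env
from h import *
s=env.state();c=env.read_camera("wrist");w=cloud(c,s);h=w[...,2]
print(s["t"],s["eef_pos"].round(2),s["tcp_rot"].round(4),s["ft_force"].round(2),round(s["opening"],3))
roi=(w[...,0]>400)&(w[...,0]<640)&(w[...,1]>-260)&(w[...,1]<75)
p=w[roi&(h>44)&(h<52)&(w[...,0]>590)&(abs(w[...,1]-8)<20)][:,:2].astype(np.float32)
(px,py),pr=cv2.minEnclosingCircle(p);print("post",px,py,pr)
m=(roi&(h>34)&(h<39.5)).astype(np.uint8);m=cv2.erode(m,np.ones((3,3)))
q=w[m>0][:,:2]
a=s["tcp_rot"][2]
q=q[(np.abs((q-s["eef_pos"][:2])@[np.sin(a),-np.cos(a)])<16)]
for _ in range(4):
    d=np.array([np.cos(a),np.sin(a)]);n=np.array([d[1],-d[0]]);t=q@d;f=q@n
    b=np.arange(t.min()+3,t.max()-40,4)    # rear edge line fit
    e=[f[(t>=x)&(t<x+4)] for x in b];ok=[i for i in range(len(b)) if len(e[i])>15]
    k=np.polyfit(b[ok]+2,[np.percentile(e[i],1) for i in ok],1);a-=np.arctan(k[0])*1
d=np.array([np.cos(a),np.sin(a)]);n=np.array([d[1],-d[0]]);t=q@d;f=q@n
end=np.percentile(t,99.7)+.5;rear=np.percentile(f,1)-.4
notch=d*(end-25)+n*(rear+24);v=np.array([px,py])-notch
print("yaw deg",np.degrees(a),"width",np.percentile(f[t<end-45],99)-rear+.4,"notch",notch,"to post: along bar",v@d,"normal",v@n)
E
python3 rel.py
```

```text
2.65 [561.39 -48.59  16.02] [ 3.1409e+00 -6.0000e-04  1.2145e+00] [1.41 3.96 3.44] 0.249
post 608.6695556640625 8.040905952453613 7.140985012054443
yaw deg 69.38217761685655 width 23.655951048063024 notch [597.35649822  12.66727276] to post: along bar -0.3463496168494769 normal 12.217552147509442
```

```bash
python3 -m pendant '[[[0.2,0,0.004,0,0],[0.2,0,0.008,0,0],[0.2,0,0.010,0,0],[0.2,0,0.0105,0,0],[0.2,0,0.0105,0,0],[0.2,0,0.0105,0,0],[0.2,0,0.0105,0,0],[0.2,0,0.0105,0,0]]]'; python3 rel.py
```

```text
t: 3.5
eef_pos: [567.9, -51.5, 16.0]
tcp_rot: [-3.136, 0.0, 1.214]
ft_force: [-11.4, 5.9, 14.9]
opening: 0.252
3.5 [567.86 -51.54  16.  ] [-3.1363e+00  3.0000e-04  1.2142e+00] [-11.4    5.91  14.9 ] 0.252
post 608.7102661132812 8.013045310974121 7.097772598266602
yaw deg 69.05938311686492 width 23.737746924350994 notch [604.10514139   9.34764408] to post: along bar 0.3994220173704666 normal 4.777948265678331
```

```bash
python3 -m pendant '[[[0.2,0,0,-0.0003,0],[0.2,0,0,-0.0006,0],[0.2,0,0,-0.0006,0],[0.2,0,0,-0.0006,0],[0.2,0,0,-0.0006,0],[0.2,0,0,-0.0006,0],[0.2,0,0,-0.0006,0],[0.2,0,0,-0.0006,0]]]'; python3 rel.py
```

```text
t: 4.35
eef_pos: [570.7, -52.6, 16.2]
tcp_rot: [3.141, -0.0, 1.215]
ft_force: [-0.6, 0.2, -3.9]
opening: 0.249
4.35 [570.69 -52.57  16.17] [ 3.1412 -0.      1.2148] [-0.61  0.23 -3.88] 0.249
post 608.7978515625 8.184569358825684 7.015896320343018
yaw deg 69.46891716740106 width 23.640880059745562 notch [606.5658081    8.69381183] to post: along bar 0.3059157400472304 normal 2.268867883832344
```

Lifting 0.6 mm removed the drag, so the bar hangs just clear of the board. 2.3 mm remains.

```bash
python3 -m pendant '[[[0.2,0,0.0005,0,0],[0.2,0,0.001,0,0],[0.2,0,0.0013,0,0],[0.2,0,0.0016,0,0],[0.2,0,0.0016,0,0],[0.2,0,0.0016,0,0],[0.2,0,0.0016,0,0],[0.2,0,0.0016,0,0]]]'; python3 rel.py
```

```text
t: 5.2
eef_pos: [572.0, -53.1, 16.3]
tcp_rot: [3.141, -0.0, 1.215]
ft_force: [-1.2, 0.2, -4.9]
opening: 0.249
5.2 [572.01 -53.06  16.27] [ 3.1415 -0.      1.2148] [-1.23  0.21 -4.92] 0.249
post 608.7052612304688 8.250555038452148 6.976476192474365
yaw deg 69.44780814549021 width 23.638505735628677 notch [607.89246271   8.24370927] to post: along bar 0.29175148455732147 normal 0.7586628879243099
```

```bash
python3 -m pendant '[[[0.2,0,0.0002,0,0],[0.2,0,0.0004,0,0],[0.2,0,0.0006,0,0],[0.2,0,0.0008,0,0],[0.2,0,0.0008,0,0],[0.2,0,0.0008,0,0],[0.2,0,0.0008,0,0],[0.2,0,0.0008,0,0]]]'
```

```text
t: 6.05
eef_pos: [572.7, -53.3, 16.3]
tcp_rot: [3.142, 0.0, 1.215]
ft_force: [0.1, 1.2, -5.2]
opening: 0.251
```

```bash
python3 -m pendant '[[[0.2,0,0.0002,0,0],[0.2,0,0.0004,0,0],[0.2,0,0.0005,0,0],[0.2,0,0.0005,0,0],[0.2,0,0.0005,0,0],[0.2,0,0.0005,0,0],[0.2,0,0.0005,0,0],[0.2,0,0.0005,0,0]]]'
```

```text
t: 6.85
eef_pos: [573.0, -53.4, 16.2]
tcp_rot: [-3.141, 0.0, 1.215]
ft_force: [-4.0, 1.3, -2.6]
opening: 0.251
```

```bash
python3 rel.py; python3 -c "
from cell import env
print(env.state()['moment'])"
```

```text
6.85 [573.03 -53.44  16.2 ] [-3.1412e+00  1.0000e-04  1.2149e+00] [-4.01  1.29 -2.56] 0.251
post 608.7957763671875 8.096999168395996 7.002371788024902
yaw deg 69.58180851966172 width 23.664574656834155 notch [608.74356815   7.93843285] to post: along bar 0.16681765541540947 normal -0.006390932191445743
[0.47812367 0.63533523 0.18983047]
```

Contact: about 4 N along the bar's normal, and the notch is on the post. I'll hold with a touch more.

```bash
python3 -m pendant '[[[0.2,0,0.0002,0,0],[0.2,0,0.0002,0,0],[0.2,0,0.0002,0,0],[0.2,0,0.0002,0,0],[0.2,0,0.0002,0,0],[0.2,0,0.0002,0,0],[0.2,0,0.0002,0,0],[0.2,0,0.0002,0,0]]]'
```

```text
t: 7.7
eef_pos: [573.1, -53.4, 16.2]
tcp_rot: [-3.141, 0.0, 1.215]
ft_force: [-4.4, 2.5, -3.2]
opening: 0.253
```

The contact is steady at about 5 N for over a second while the bar is still 0.36 rad askew. Next I lower the bar, loosen the jaws slightly and keep straddling it.

```bash
python3 -m pendant '[[[0.2,0,0,0.0003,0],[0.2,0,0,0.0005,0],[0.34,0,0,0.0005,0],[0.34,0,0,0.0005,0],[0.34,0,0,0.0005,0],[0.34,0,0,0.0005,0],[0.34,0,0,0.0005,0],[0.34,0,0,0.0005,0]]]'; python3 rel.py
```

```text
t: 8.5
eef_pos: [573.5, -53.6, 15.8]
tcp_rot: [3.141, -0.0, 1.215]
ft_force: [0.0, -0.2, -0.1]
opening: 0.339
8.5 [573.5  -53.62  15.77] [ 3.1413 -0.      1.2147] [ 0.04 -0.19 -0.13] 0.339
post 608.7538452148438 8.165186882019043 6.89968204498291
yaw deg 69.62790637831525 width 23.552294683863828 notch [608.90117278   7.88892312] to post: along bar 0.20769691359124395 normal -0.2342841704363548
```

```bash
python3 -m pendant '[[[0.34,0,0.002,0,0],[0.34,0,0.0036,0,0],[0.34,-0.0002,0.006,0,-0.035],[0.34,-0.0004,0.0085,0,-0.07],[0.34,-0.0004,0.011,0,-0.105],[0.34,-0.0004,0.0134,0,-0.14],[0.34,-0.0004,0.0147,0,-0.157],[0.34,-0.0004,0.0147,0,-0.157]]]'; python3 rel.py
```

```text
t: 9.35
eef_pos: [585.4, -58.1, 15.6]
tcp_rot: [-3.137, -0.001, 1.372]
ft_force: [-6.5, 5.7, 5.0]
opening: 0.342
9.35 [585.38 -58.14  15.57] [-3.1373e+00 -6.0000e-04  1.3722e+00] [-6.5   5.72  5.03] 0.342
post 608.8156127929688 8.130692481994629 7.0222697257995605
yaw deg 77.52136509971862 width 23.33146942743908 notch [608.83173969   8.22613504] to post: along bar -0.0966725079522632 normal 0.0048768794480555915
```

The swing is working: the notch is still within 0.1 mm of the post and the bar is at 77.5°. I'll continue.

```bash
python3 -m pendant '[[[0.34,-0.0001,0.0018,-0.0002,-0.026],[0.34,-0.0002,0.0037,-0.0003,-0.052],[0.34,-0.0003,0.0055,-0.0003,-0.078],[0.34,-0.0004,0.0074,-0.0003,-0.105],[0.34,-0.0004,0.0092,-0.0003,-0.131],[0.34,-0.0004,0.011,-0.0003,-0.157],[0.34,-0.0004,0.011,-0.0003,-0.157],[0.34,-0.0004,0.011,-0.0003,-0.157]]]'; python3 rel.py; python3 look.py w3|tail -4
```

```text
t: 10.2
eef_pos: [598.2, -61.8, 16.2]
tcp_rot: [3.14, 0.0, 1.529]
ft_force: [-0.7, -0.3, -0.1]
opening: 0.339
10.2 [598.19 -61.81  16.19] [3.1405e+00 3.0000e-04 1.5286e+00] [-0.66 -0.25 -0.11] 0.339
post 608.69091796875 8.215373992919922 6.949851036071777
yaw deg 87.62363081468143 width 23.57454946542375 notch [609.07293159   8.15897914] to post: along bar 0.04050670113553001 normal -0.3840234279204757
10.25 [598.2  -61.81  16.26] [3.1404e+00 3.0000e-04 1.5285e+00] [-1.02  0.03 -0.6 ] 0.341
[  246    69   120   298 21460] ztop 37.2 med [595.3 -16.3  36.7] rect [[572.5, -77.0999984741211], [605.0999755859375, -79.69999694824219], [613.7999877929688, 32.70000076293945], [581.2000122070312, 35.20000076293945]] [112.7  32.7] 85.58
[ 360  293   36   74 1141] ztop 49.4 med [616.7 -51.4  49.6] rect [[606.4000244140625, -67.9000015258789], [614.0, -71.5999984741211], [624.0999755859375, -51.0], [616.5, -47.29999923706055]] [22.9  8.4] 63.85
[ 282  406   58   43 2438] ztop 37.0 med [ 592.  -107.3   36.7] rect [[579.5999755859375, -118.80000305175781], [603.5999755859375, -119.69999694824219], [604.5, -96.4000015258789], [580.4000244140625, -95.5]] [23.3 24.1] 87.9
```

View pics/w3.png

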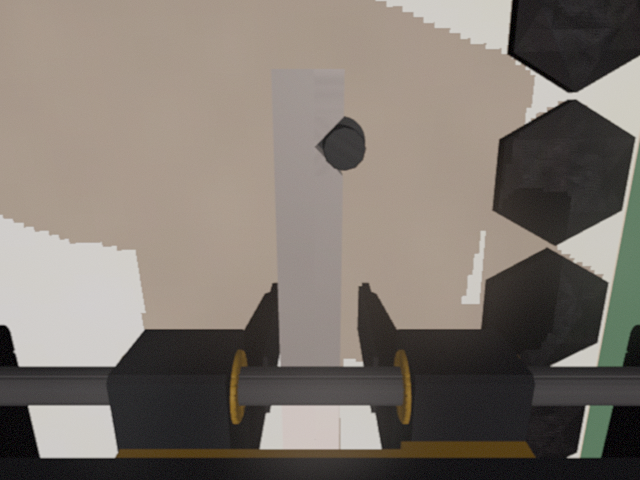

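The notch sits on the post at (344,143), the bar is at 87.6° and the stop is not touched yet. I'll back off slightly, slide the jaws to the bar's middle and approach gently.

```bash
python3 -m pendant '[[[0.34,0,-0.003,0,0],[0.34,-0.01,-0.003,0,0],[0.34,-0.02,-0.003,0,-0.01],[0.34,-0.03,-0.002,0,-0.02],[0.34,-0.035,-0.001,0,-0.027],[0.34,-0.035,0,0,-0.027],[0.34,-0.035,0.001,0,-0.027],[0.34,-0.035,0.001,0,-0.027]]]'; python3 rel.py
```

```text
t: 11.1
eef_pos: [596.6, -96.6, 15.9]
tcp_rot: [-3.14, -0.0, 1.556]
ft_force: [-3.8, -3.2, 0.7]
opening: 0.339
11.1 [596.64 -96.63  15.86] [-3.14  -0.     1.556] [-3.82 -3.19  0.74] 0.339
post 608.9430541992188 8.062923431396484 7.0767130851745605
yaw deg 87.93209701140461 width 23.343959152176488 notch [608.41628619  -6.39828526] to post: along bar 14.470798880907896 normal 0.004608425371212838
```

The along-bar figure is meaningless here because the bar's end has left the picture. Contact friction is about 4 N, so I'll keep advancing.

```bash
python3 -m pendant '[[[0.34,0,0.0004,0,0],[0.34,0,0.0008,0,0],[0.34,0,0.0012,0,0],[0.34,0,0.0015,0,0],[0.34,0,0.0015,0,0],[0.34,0,0.0015,0,0],[0.34,0,0.0015,0,0],[0.34,0,0.0015,0,0]]]'; python3 rel.py|grep yaw
```

```text
t: 11.95
eef_pos: [598.2, -96.6, 15.8]
tcp_rot: [-3.14, 0.0, 1.556]
ft_force: [-4.3, -3.9, 0.1]
opening: 0.337
yaw deg 88.55706128171782 width 23.53274551487973 notch [608.56868918  -6.17013639] to post: along bar 14.329415117302288 normal -0.18965441711670444
```

```bash
python3 -m pendant '[[[0.34,0,0.0004,0,0],[0.34,0,0.0008,0,0],[0.34,0,0.0012,0,0],[0.34,0,0.0015,0,0],[0.34,0,0.0015,0,0],[0.34,0,0.0015,0,0],[0.34,0,0.0015,0,0],[0.34,0,0.0015,0,0]]]'; python3 rel.py|grep yaw
```

```text
t: 12.8
eef_pos: [599.2, -96.6, 15.8]
tcp_rot: [-3.139, -0.0, 1.556]
ft_force: [-6.1, -5.0, 1.6]
opening: 0.341
yaw deg 89.00819561823955 width 23.59091506612483 notch [608.7370666   -6.08226466] to post: along bar 14.223718552297218 normal -0.24166847468402616
```

```bash
python3 -m pendant '[[[0.34,-0.0003,0.0004,0,0],[0.34,-0.0006,0.0008,0,0],[0.34,-0.001,0.0012,0,0],[0.34,-0.001,0.0012,0,0],[0.34,-0.001,0.0012,0,0],[0.34,-0.001,0.0012,0,0],[0.34,-0.001,0.0012,0,0],[0.34,-0.001,0.0012,0,0]]]'; python3 rel.py|grep yaw
```

```text
t: 13.65
eef_pos: [599.2, -96.6, 15.8]
tcp_rot: [-3.136, -0.001, 1.556]
ft_force: [-12.4, 1.7, 6.7]
opening: 0.342
yaw deg 88.98419861748287 width 23.596520567541596 notch [608.75430549  -6.12646865] to post: along bar 14.214546239837352 normal -0.38502571901901667
```

The bar is on the stop: it has stopped turning at 89.0° and the force rises with the command, about 5 N/mm. I'll ease up in z to remove the drag and add push.

```bash
python3 -m pendant '[[[0.34,0,0.0002,-0.0002,0],[0.34,0,0.0004,-0.0004,0],[0.34,0,0.0006,-0.0005,0],[0.34,0,0.0006,-0.0005,0],[0.34,0,0.0006,-0.0005,0],[0.34,0,0.0006,-0.0005,0],[0.34,0,0.0006,-0.0005,0],[0.34,0,0.0006,-0.0005,0]]]'
```

```text
t: 14.5
eef_pos: [599.2, -96.6, 15.8]
tcp_rot: [-3.135, -0.002, 1.556]
ft_force: [-11.8, 0.0, 1.6]
opening: 0.34
```

```bash
python3 -m pendant '[[[0.34,0,0.0002,0,0],[0.34,0,0.0004,-0.0001,0],[0.34,0,0.0006,-0.0001,0],[0.34,0,0.0008,-0.0002,0],[0.34,0,0.001,-0.0002,0],[0.34,0,0.001,-0.0002,0],[0.34,0,0.001,-0.0002,0],[0.34,0,0.001,-0.0002,0]]]'
```

```text
t: 15.3
eef_pos: [599.2, -96.6, 15.7]
tcp_rot: [-3.133, -0.002, 1.556]
ft_force: [-15.7, 0.0, 2.9]
opening: 0.344
```

```bash
python3 -m pendant '[[[0.34,0,0.0002,-0.0001,0],[0.34,0,0.0004,-0.0002,0],[0.34,0,0.0006,-0.0003,0],[0.34,0,0.0008,-0.0004,0],[0.34,0,0.0009,-0.0004,0],[0.34,0,0.0009,-0.0004,0],[0.34,0,0.0009,-0.0004,0],[0.34,0,0.0009,-0.0004,0]]]'; python3 -c "
from cell import env
print(env.state()['moment'])"
```

```text
t: 16.1
eef_pos: [599.3, -96.6, 15.8]
tcp_rot: [-3.131, -0.002, 1.556]
ft_force: [-19.3, -1.6, 2.2]
opening: 0.34
[-3.11996113e-01  3.33629822e+00  1.95804139e-03]
```

19.3 N and level. Holding for 1.6 s.

```bash
for i in 1; do python3 -m pendant '[[[0.34,0,0,0,0],[0.34,0,0,0,0],[0.34,0,0,0,0],[0.34,0,0,0,0],[0.34,0,0,0,0],[0.34,0,0,0,0],[0.34,0,0,0,0],[0.34,0,0,0,0]]]'; done;  python3 rel.py
```

```text
t: 16.9
eef_pos: [599.2, -96.6, 15.7]
tcp_rot: [-3.13, -0.002, 1.556]
ft_force: [-18.5, -1.2, 3.2]
opening: 0.341
16.9 [599.23 -96.57  15.74] [-3.1305e+00 -2.3000e-03  1.5564e+00] [-18.54  -1.18   3.21] 0.341
post 608.8057861328125 8.101150512695312 6.994664192199707
yaw deg 88.98710131518375 width 23.590488422168754 notch [608.82621692  -6.11309811] to post: along bar 14.211666353600862 normal -0.2716999173595668
```

```bash
python3 -m pendant '[[[0.34,0,0.0002,0,0],[0.34,0,0.0002,0,0],[0.34,0,0.0002,0,0],[0.34,0,0.0002,0,0],[0.34,0,0.0002,0,0],[0.34,0,0.0002,0,0],[0.34,0,0.0002,0,0],[0.34,0,0.0002,0,0]]]'
```

```text
t: 17.75
eef_pos: [599.2, -96.5, 15.7]
tcp_rot: [-3.13, -0.002, 1.556]
ft_force: [-20.2, -1.8, 2.3]
opening: 0.341
```

Before letting go I'll check that the bar really touches the stop.

Run:
```python
from cell import env
import cv2,numpy as np
o=[]
for n,(x,y) in(("scene",(210,225)),("side",(270,160))):
    i=env.read_camera(n)["image"][y:y+120,x:x+130];o.append(cv2.resize(i,None,fx=3,fy=4.5,interpolation=cv2.INTER_CUBIC))
cv2.imwrite("pics/c4.png",np.hstack(o))
print(env.state()["ft_force"])
```

```text
[-20.85714908  -1.8021746    2.53945967]
```

View pics/c4.png

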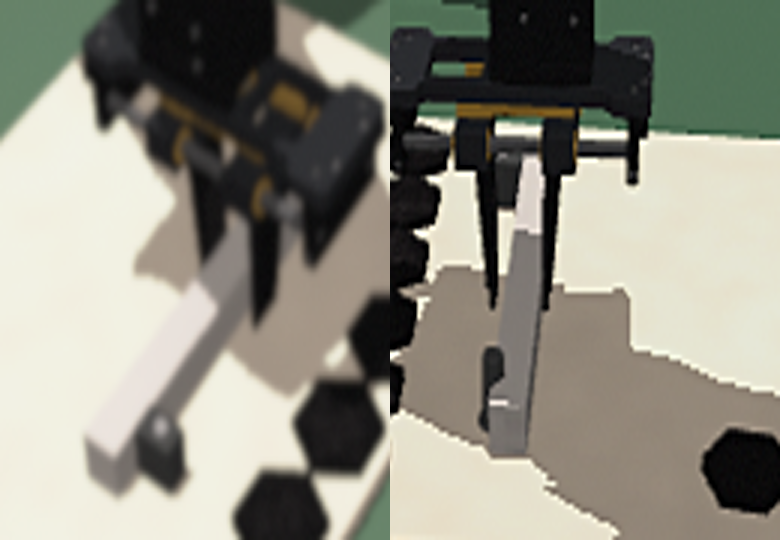

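The bar front touches the stop (left panel, ~(150,440)) and the notch is on the post (right panel, ~(490,400)). Now I let go: centre the jaws around the bar, then lift straight up.

```bash
python3 -m pendant '[[[0.34,0,-0.001,0,0],[0.34,0,-0.002,0,0],[0.34,0,-0.003,0,0],[0.34,0,-0.005,0,0],[0.34,0,-0.007,0,0],[0.34,0,-0.008,0,0],[0.34,0,-0.008,0,0],[0.34,0,-0.008,0,0]]]'
```

```text
t: 18.65
eef_pos: [596.4, -97.6, 17.3]
tcp_rot: [3.141, 0.0, 1.556]
ft_force: [0.2, 0.3, -1.2]
opening: 0.337
```

```bash
python3 -m pendant '[[[0.34,0,-0.001,-0.005,0],[0.34,0,-0.001,-0.015,0],[0.34,0,-0.001,-0.035,0],[0.34,0,-0.001,-0.07,0],[0.34,-0.02,-0.001,-0.11,0],[0.34,-0.05,-0.001,-0.15,0],[0.34,-0.08,-0.001,-0.19,0],[0.34,-0.08,-0.001,-0.19,0]]]'
python3 -m pendant '[[[0.34,0,0,0,0],[0.34,0,0,0,0],[0.34,0,0,0,0],[0.34,0,0,0,0],[0.34,0,0,0,0],[0.34,0,0,0,0],[0.34,0,0,0,0],[0.34,0,0,0,0]]]'
python3 rel.py; python3 look.py w5
```

```text
t: 19.45
eef_pos: [595.5, -181.2, 213.6]
tcp_rot: [3.132, 0.004, 1.553]
ft_force: [-0.2, 0.4, -0.4]
opening: 0.343
t: 20.25
eef_pos: [594.0, -177.6, 207.1]
tcp_rot: [-3.142, -0.0, 1.556]
ft_force: [0.5, 0.5, 0.1]
opening: 0.343
20.25 [ 593.95 -177.55  207.09] [-3.1416e+00 -1.0000e-04  1.5558e+00] [0.55 0.54 0.14] 0.343
post 0.0 0.0 0.0
yaw deg 88.99639255583733 width 22.93541417268434 notch [608.47381919 -45.7961762 ] to post: along bar 35.13151367361121 normal -609.1826123097853
20.3 [ 593.94 -177.58  207.13] [ 3.1415 -0.      1.5558] [-0.29  1.09  0.  ] 0.339
[ 304    0   62  271 9041] ztop 37.2 med [ 595.4 -116.    36.8] rect [[581.0, -226.1999969482422], [630.5999755859375, -226.8000030517578], [633.0999755859375, -21.100000381469727], [583.5, -20.5]] [205.7  49.6] 89.29
```

View pics/w5.png

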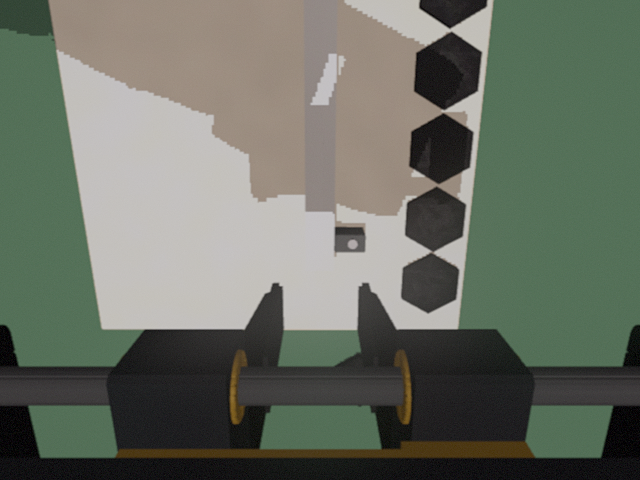

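The bar's front face lies against the stop at (336,240) and its yaw is unchanged at 89.0°. The tool is well clear with zero force, so I'm handing in.

```bash
python3 -c "
from cell import env
print(env.job_done())"
```

```text
the job is handed in; nothing more can be done
None
```

I gripped the bar and seated its notch on the post while it was still about 0.36 rad askew. The contact held at about 4–5 N for more than 0.8 s. I then loosened the jaws and swung the bar about the post by pushing between the post and the bar's middle. At the middle I pressed it onto post and stop with a level push of 19–21 N for over 1.6 s, then let go and lifted clear. The job was handed in at about 20 s.

**Last checks**
- **Notch on post:** within about 0.4 mm by the wrist camera during the swing. Under the final push only the sideways gap could be checked (0.3 mm), because the bar's end was out of the picture. The post was also out of view in the picture after release.
- **Bar on stop:** the front face touches the stop in the pictures, both under the push and after release.
- **In line:** the bar's angle stayed at 89.0° after release. My rough estimate of the post–stop line was about 89.2°, while the board edge measured about 90.0°, so those two disagreed by 0.8–1.0°. I trusted the physical contact with the stop.
- **Force split:** I could measure only the total push, not the load on each contact, so the even split follows from pushing within about 1 mm of the middle.
- **Tiles and scraper:** I did not re-measure them at the end. The gripper never came near them in any picture.

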